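# Reset the length stop on a welding bench rail

## Robot

A 6-joint arm with a two-finger parallel gripper is mounted at the origin on the work surface. World frame = base frame: x ahead of the robot, y to its left, z up, the work surface at z = 0. Lengths are in mm, angles in rad, forces in N, time in s.
With the tool pointing down it reaches from about 350 to 975 mm from the base axis. Payload 7.1 kg.
Tool frame: the origin (TCP) lies between the finger pads; the fingertips stand 14 mm ahead of it and the grasp point (between the pads) lies 5 mm behind it; z points along the fingers, y is the direction in which the jaws open and shut (so a half turn about z gives the same grasp; the last joint's range is limited). The gripper opens to 88 mm and grips with 3 to 60 N. Pads are 20 mm wide; open, the fingers measure 115 mm over their backs; the gripper's body (75 mm by 178 mm) begins 61 mm behind the grasp point.
Start: joints at [1.251, 0.423, 1.63, -0, 1.089, -0.019], TCP at [185.146, 596.93, 236.675] pointing down, gripper open.
Joint ranges: [-3, 3], [-0.9, 2.11], [0.09, 2.58], [-1.31, 4.45], [0.11, 2.69], [-2.54, 2.54]. Speed limits (rad/s): [2.39, 2.39, 3.01, 3.14, 3.14, 3.14].

## Interface

Orientations are given as a rotation vector (axis times angle).
In Python, from workcell import get_obs, get_image, calibration, close_job, regions_of, place_of gives the robot as it stands.
- The arm moves only by the tool move_arm, never from a script. Its argument "deltas" is a list of rows, each a list of 5 numbers: the closure in counts, from 0 (fully open) to 255 (shut), then the shift along the tool's x, y, z in m, then the turn about the tool's z in rad. In form: [[grip, x, y, z, roll], ...]. A call has 1 to 5 rows; each row is the pose to reach, as a shift and turn from the pose commanded when the call began, along the tool's axes at that moment; what a row does not reach only later rows make up. A row lasts 1/12 s, in which the tool goes at most 41.7 mm and 7.16 degrees, less where a joint would pass 70% of its speed; a pose out of reach is approached as far as the arm can. A call with a gripper value outside its range is refused whole. The fingers move at their own pace and stop on an object; the grip force is fixed at half the most. Time passes only in rows, so rows that repeat a pose let the fingers close. It gives the time, the measured TCP pose, the force and the opening at its end, in the units of the state.
- get_obs(): the state, without advancing time (a new reading comes with each control period).
- get_image(name): name is "scene" or "top"; returns the picture (420x560x3 uint8, blue, green, red); there is no depth.
- calibration(name): a dict with "intrinsics" (3x3 intrinsics, pixels), "world_to_cam" (4x4, takes a point from world to camera coordinates). Camera axes: x right, y down, z forward; pixel columns grow to the right and rows downward; lengths in mm; the calibration is good to about 2 mm. A picture is of the moment at which its call begins. calibration takes no time and is no camera call.
- close_job(): hands the job in, once; it reports no verdict.
Trained networks look in the newest picture that a camera, given by its name, has taken for a name from the list of things; names that differ only in an ending like _2 or _b are one class to them, and where a whole thing is asked for, a point or a joint stands for the part that bears it (a point fixed in the world has none). Each returns a list of dicts, best first, with "conf" (0 to 1); they miss things now and then, are a little off and sometimes report something else, mostly with a low value. They report only what shows in the picture. A call takes as long as a camera call. They do not tell look-alikes from the thing itself.
- regions_of(camera, name): "region" (420x560 bool, what is visible of it).
- place_of(camera, name): "location" ([x, y, z] in mm, in world coordinates, good to about 4 mm: a listed point, or the origin of a listed thing).
The state is a dict: "t": time; "qpos": joint angles; "qvel": joint speeds; "joint_torque": joint torques, N m; "ee_pos": TCP position; "orientation": TCP orientation; "ft_force": force on the tool from outside, world axes, zero at the start; "moment": the same for the moment, N m; "width": finger opening in mm.
Only numpy, scipy, OpenCV 4.12 (cv2) and the standard library are available. Lean on these libraries where they do the work, as an engineer would, in place of code of your own. Each camera call takes 0.05 s, during which the arm holds its last target.

## Task

The next tube to be tacked is longer. On the notched rail, lift the stop that has the flat upright grip out of its notch, shift it to the next notch, the one farther away from the tall end plate, and let it drop fully home there, level on the rail and released. Leave the stop with the round knob in its own notch.

Things in the scene. Friction and masses are not known exactly. Their poses are not given: they have to be found in the camera images.
- rail: Fixed grey steel rail: 44 mm wide (x), 350 long (y), 40 high; origin at the centre of its underside, y along the rail, z up. Five notches across its top, 30 mm wide along y, 15 deep, centred at y = -140, -70, 0, 70, 140 mm. A stop's tab, 8 mm thick (y), reaches 12 mm down into its notch. A flat ledge 10 mm high runs along the +x side out to x = 88 mm.
- stop_grip (a point): Centre of the flat upright grip of the loose 0.4 kg stop to move: a steel plate 14 mm thick (x), 36 wide (y), 56 high, axes as the rail's. Below it a saddle block 68 (x) x 50 (y) x 16 mm lies on the rail; cheeks hang 22 mm down beside the rail (7 mm play each side), a thin blade juts to x = 76 mm. Seated: 84 mm above the rail's underside, mid-rail, at a notch's centre; starts at y = -70 or 70.
- knob_stop_knob (a point): Centre of the round knob (42 mm across, 22 high, on a thin neck) of the other loose steel stop, which stays. Its block, cheeks, tab and blade are like those of the flat-grip stop. Seated: 97 mm above the rail's underside. It sits in the other one of the notches at y = -70 and 70 mm of the rail.
- end_plate: Tall steel end plate, fixed across one end of the rail (y = 181 or -181 mm of the rail): 10 mm thick, 140 wide, 90 high; origin at the bench, on the rail's centre line. The rail's other end has only a low foot, 30 mm high.
Not all that is in view belongs to the job. What is shaped like the part that bears stop_grip but blue, green or purple is not meant.

How it is judged (in metres and radians):
On the way:
1. the stop with the flat grip is lifted out of its notch (at least 10 mm up) (z of stop_grip in the frame of rail above 0.094 m), for 0.1 s.
At the end, for the whole second after the job is handed in: The flat-grip stop sits in the notch next to its starting one, on the side away from the tall end plate: within 15 mm of the notch's centre along the rail and of the rail's middle across it, down on the rail within 5 mm, level within 7 degrees, at rest. The knob stop is still down in its own notch (((y of each of end_plate, knob_stop_knob in the frame of rail above 0 m and y of stop_grip in the frame of rail between -0.155 and -0.125 m) or (y of end_plate in the frame of rail above 0 m and y of knob_stop_knob in the frame of rail below 0 m and y of stop_grip in the frame of rail between -0.015 and 0.015 m) or (y of end_plate in the frame of rail below 0 m and y of knob_stop_knob in the frame of rail above 0 m and y of stop_grip in the frame of rail between -0.015 and 0.015 m) or (y of each of end_plate, knob_stop_knob in the frame of rail below 0 m and y of stop_grip in the frame of rail between 0.125 and 0.155 m)) and z of stop_grip in the frame of rail between 0.078 and 0.089 m and x of stop_grip in the frame of rail between -0.015 and 0.015 m and angle between stop_grip's own z axis and vertical below 0.12 rad and linear speed of stop below 0.02 m/s and z of knob_stop_knob in the frame of rail below 0.102 m); the robot touches nothing.
It fails at once if the knob stop is lifted or pushed out of its notch (moved more than 25 mm) (distance of knob_stop_knob from where it was at the start of the episode above 0.025 m).
It also fails if it takes over 32 s, if anything falls off the work surface, if the arm or the gripper's body presses on something with over 40 N, if the wrist force passes 120 N, or if a joint passes its speed limit or range.

## Working session

There is one attempt and no reset: what is moved stays moved. The work goes in short steps, Python scripts to look and compute and a tool call to move; the robot and the scene stay as the last step left them, time stands still between calls to the robot, and variables do not carry over. Pictures are saved under pics/ and viewed, and the job is handed in when it is done.

Besides the shell and the picture viewer there is one more tool, called after ">>>" by a JSON object that holds its "fn" and its "kwargs". move_arm: Moves the arm, as the interface text tells. Its arguments: {"type":"object","properties":{"deltas":{"type":"array","items":{"type":"array","items":{"type":"number"}}}},"required":["deltas"]}

```bash
mkdir -p pics; ls; python3 - <<'E'
from workcell import *
import cv2
o=get_obs(); print(o)
for c in ("scene","top"):
    im=get_image(c); cv2.imwrite(f"pics/{c}0.png",im)
    for n in ("rail","stop_grip","knob_stop_knob","end_plate"):
        for p in place_of(c,n): print(c,n,[round(v,1) for v in p["location"]],round(p["conf"],2))
E
```

```text
pics
{'t': 0.0, 'qpos': array([ 1.25101264e+00,  4.23838620e-01,  1.63066056e+00, -5.20238933e-07,
        1.08858661e+00, -1.90390258e-02]), 'qvel': array([-0.00092969,  0.0004607 ,  0.00030761,  0.00055756, -0.00062124,
        0.00022766]), 'joint_torque': array([-2.14808904e-03, -5.44623542e+01, -2.73673546e+01,  6.42687175e-02,
        2.26983998e-02, -1.20529776e-04]), 'ee_pos': array([184.98114235, 596.45746629, 235.91462838]), 'orientation': array([-4.70592138e-01, -3.10589170e+00,  2.31177671e-03]), 'ft_force': array([-0.62263612,  0.23611048,  0.20783652]), 'moment': array([-0.01949413,  0.00534948, -0.03404714]), 'width': 87.89088630683074}
scene rail [537.9, 58.7, -1.8] 0.87
scene stop_grip [740.3, 177.2, 66.9] 0.75
scene stop_grip [330.5, -73.0, 66.8] 0.73
scene stop_grip [547.3, -231.8, 62.8] 0.72
scene stop_grip [540.4, -7.2, 81.8] 0.59
scene knob_stop_knob [532.5, 128.3, 95.9] 0.72
scene end_plate [552.6, -122.9, -1.7] 0.62
scene end_plate [530.3, 127.0, 95.0] 0.53
top rail [539.8, 55.7, -1.9] 0.62
top stop_grip [541.2, -5.0, 82.3] 0.92
top stop_grip [329.7, -75.4, 63.7] 0.86
top stop_grip [742.5, 173.4, 64.7] 0.81
top stop_grip [544.5, -235.2, 60.7] 0.8
top knob_stop_knob [527.6, 122.1, 101.4] 0.8
top end_plate [550.6, -121.1, -1.7] 0.74
```

View pics/scene0.png

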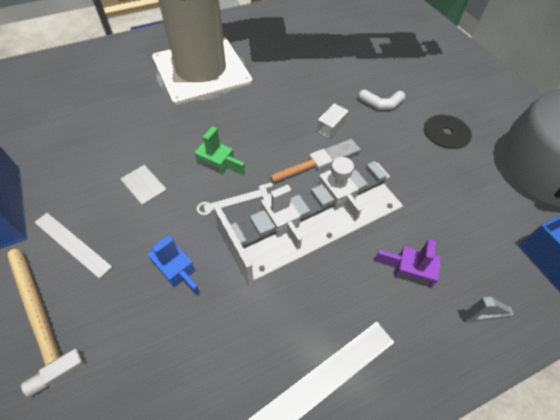

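View pics/top0.png

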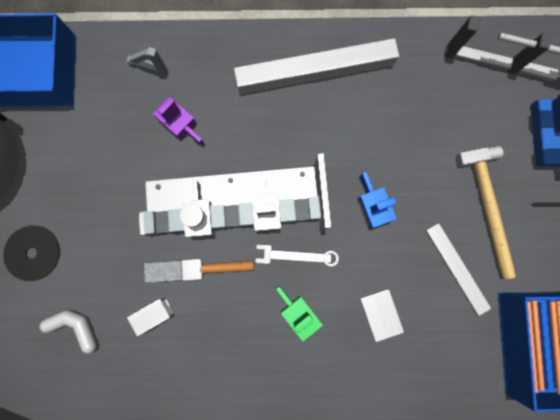

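```bash
cat > h.py <<'E'
import numpy as np, cv2
from workcell import *
def proj(c,P):
    k=calibration(c); P=np.asarray(P,float)
    return cv2.projectPoints(P,cv2.Rodrigues(k["world_to_cam"][:3,:3])[0],k["world_to_cam"][:3,3],k["intrinsics"],None)[0][:,0]
def rail2w(o,yaw,P):
    c,s=np.cos(yaw),np.sin(yaw); P=np.atleast_2d(P).astype(float)
    return P@np.array([[c,-s,0],[s,c,0],[0,0,1]]).T+[o[0],o[1],0]
def box(x0,x1,y0,y1,z0,z1): return [[x,y,z] for z in(z0,z1) for x,y in((x0,y0),(x1,y0),(x1,y1),(x0,y1))]
def draw(im,c,o,yaw,b,col):
    p=np.round(proj(c,rail2w(o,yaw,b))*16).astype(int)
    for f in (p[:4],p[4:]): cv2.polylines(im,[f.reshape(-1,1,2).astype(np.int32)],True,col,1,cv2.LINE_AA,4)
E
cat > ov.py <<'E'
import sys
from h import *
def overlay(tag,o,yaw,gy,grip=True,dz=0):
    for c in("scene","top"):
        im=get_image(c).copy()
        q=proj(c,rail2w(o,yaw,[0,0,40]))[0]
        S=1
        draw(im,c,o,yaw,box(-22,88,-175,175,0,10),(0,255,255))
        draw(im,c,o,yaw,box(-22,22,-175,175,40,40),(0,255,0))
        draw(im,c,o,yaw,box(-70,70,-186,-176,90,90),(255,0,255))
        draw(im,c,o,yaw,box(-7,7,gy-18,gy+18,56+dz,112+dz),(0,0,255))
        x,y=int(q[0]),int(q[1]); h,w=90,120
        cr=im[max(0,y-h):y+h,max(0,x-w):x+w]
        cv2.imwrite(f"pics/{tag}_{c}.png",cv2.resize(cr,None,fx=3.3,fy=3.3,interpolation=cv2.INTER_CUBIC))
E
python3 - <<'E'
from ov import *
ys=np.array([-181,-181,-70,-70,0,0,70,70.]);
P=np.array([[552.6,-122.9],[550.6,-121.1],[540.4,-7.2],[541.2,-5],[537.9,58.7],[539.8,55.7],[532.5,128.3],[527.6,122.1]])
z=P@[1,1j]; A=np.c_[ys*1j,np.ones(8)]
s=np.linalg.lstsq(A,z,rcond=None)[0]; print(s[1],np.angle(s[0]),abs(s[0]))
print(np.round(z-A@s,1))
overlay("a",(s[1].real,s[1].imag),np.angle(s[0]),-70)
E
```

```text
(536.647579700763+57.981534444258614j) 0.08262406142586694 0.9847191741676597
[ 1.2-3.3j -0.8-1.5j -1.9+3.5j -1.1+5.7j  1.3+0.7j  3.2-2.3j  1.5+1.6j
 -3.4-4.6j]
```

```bash
python3 -c "
import cv2
for c in('scene','top'): print(cv2.imread(f'pics/a_{c}.png').shape)"
```

```text
(594, 792, 3)
(594, 792, 3)
```

View pics/a_scene.png

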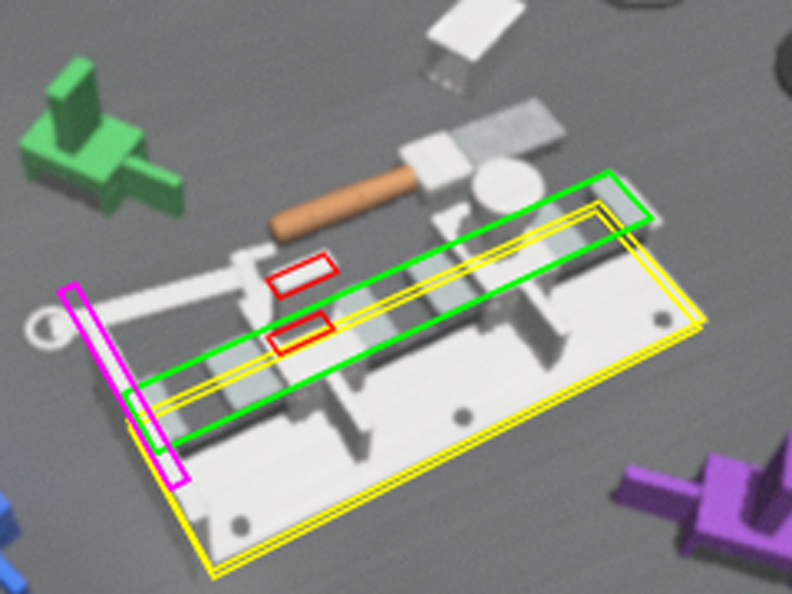

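View pics/a_top.png

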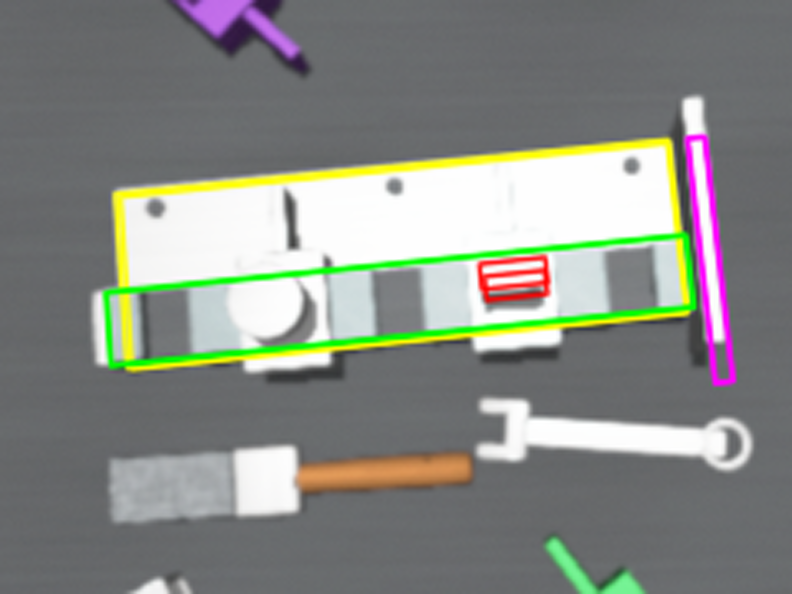

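```bash
cat > go.py <<'E'
from h import *
from scipy.spatial.transform import Rotation as R
O=(536.6,58.0); YAW=0.0826
def delta(tx,ty,tz,pos=None,toolyaw=YAW):
    o=get_obs(); Rt=R.from_rotvec(o["orientation"]); M=Rt.as_matrix()
    p=o["ee_pos"] if pos is None else np.array(pos)
    d=M.T@(np.array([tx,ty,tz])-p)/1000
    cur=np.arctan2(M[1,1],M[0,1]); r=-(toolyaw-cur); r=(r+np.pi/2)%np.pi-np.pi/2
    print("t",round(o["t"],2),"pos",np.round(p,1),"d",np.round(d,4),"roll",round(r,4),"w",round(o["width"],1),"F",np.round(o["ft_force"],1))
E
python3 -c "
from go import *
delta(542,-10,200,(185.146,596.93,236.675))"
```

```text
t 0.6 pos [185.1 596.9 236.7] d [-0.5207 -0.4739  0.0367] roll 1.1874 w 87.9 F [1.  0.6 0.3]
```

>>> {"fn": "move_arm", "kwargs": {"deltas": [[0,-0.028,-0.0255,0.002,0.066],[0,-0.056,-0.051,0.004,0.132],[0,-0.084,-0.0765,0.006,0.198],[0,-0.112,-0.102,0.008,0.264],[0,-0.14,-0.1275,0.01,0.33]]}}

```text
t: 1.02
ee_pos: [281.6, 432.2, 226.7]
orientation: [0.978, 2.985, 0.0]
ft_force: [0.6, 1.2, -1.1]
width: 87.8
```

```bash
python3 -c "
from go import *
delta(542,-10,200)"
```

```text
t 1.02 pos [281.6 432.2 226.7] d [-0.4717 -0.2023  0.0267] roll 0.8548 w 87.8 F [ 0.6  1.2 -1.1]
```

>>> {"fn": "move_arm", "kwargs": {"deltas": [[0,-0.035,-0.015,0.002,0.066],[0,-0.07,-0.03,0.004,0.132],[0,-0.105,-0.045,0.006,0.198],[0,-0.14,-0.06,0.008,0.264],[0,-0.175,-0.075,0.01,0.33]]}}

```text
t: 1.43
ee_pos: [378.9, 268.3, 216.9]
orientation: [1.456, 2.784, 0.001]
ft_force: [-0.1, 0.9, -0.4]
width: 87.7
```

```bash
python3 -c "
from go import *
delta(542,-10,200)"
```

```text
t 1.43 pos [378.9 268.3 216.9] d [-0.3217 -0.0248  0.0169] roll 0.5244 w 87.7 F [-0.1  0.9 -0.4]
```

>>> {"fn": "move_arm", "kwargs": {"deltas": [[0,-0.036,-0.003,0.002,0.066],[0,-0.072,-0.006,0.004,0.132],[0,-0.108,-0.008,0.006,0.198],[0,-0.144,-0.011,0.008,0.264],[0,-0.18,-0.014,0.01,0.33]]}}

```text
t: 1.85
ee_pos: [470.6, 112.7, 206.9]
orientation: [1.894, 2.506, 0.001]
ft_force: [-0.4, 0.7, 0.0]
width: 88.0
```

```bash
python3 -c "
from go import *
delta(542,-10,200)"
```

```text
t 1.85 pos [470.6 112.7 206.9] d [-0.1375  0.0351  0.0069] roll 0.194 w 88.0 F [-0.4  0.7  0. ]
```

>>> {"fn": "move_arm", "kwargs": {"deltas": [[0,-0.034,0.009,0.002,0.05],[0,-0.068,0.018,0.004,0.1],[0,-0.102,0.026,0.006,0.15],[0,-0.137,0.035,0.007,0.194],[0,-0.137,0.035,0.007,0.194]]}}

```text
t: 2.27
ee_pos: [544.5, -12.1, 200.0]
orientation: [2.128, 2.306, 0.002]
ft_force: [0.1, -0.1, -0.3]
width: 87.8
```

```bash
python3 - <<'E'
from go import *
delta(542,-10,82)
for c in ("scene","top"):
    im=get_image(c).copy()
    for n in ("stop_grip",):
        for p in place_of(c,n): print(c,n,[round(v,1) for v in p["location"]],round(p["conf"],2))
    q=proj(c,[[542,-10,110]])[0].astype(int)
    cr=im[max(0,q[1]-75):q[1]+75,max(0,q[0]-100):q[0]+100]
    cv2.imwrite(f"pics/b_{c}.png",cv2.resize(cr,None,fx=3.9,fy=3.9))
E
```

```text
t 2.27 pos [544.5 -12.1 200. ] d [ 0.0025 -0.0027  0.1179] roll -0.0024 w 87.8 F [ 0.1 -0.1 -0.3]
scene stop_grip [541.5, -7.3, 83.9] 0.83
scene stop_grip [742.1, 177.6, 66.0] 0.74
scene stop_grip [546.6, -233.9, 63.2] 0.73
scene stop_grip [332.9, -70.4, 67.0] 0.66
top stop_grip [741.1, 170.7, 62.2] 0.71
top stop_grip [544.5, -234.5, 63.2] 0.56
```

View pics/b_scene.png

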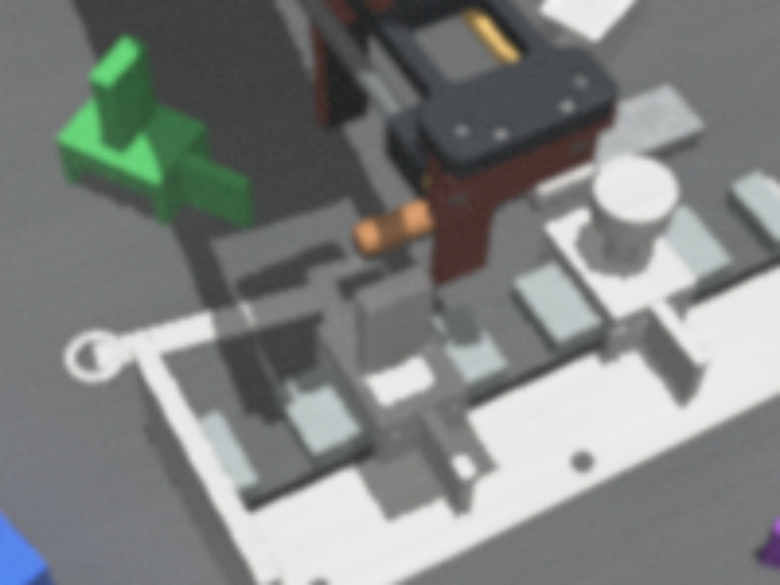

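View pics/b_top.png

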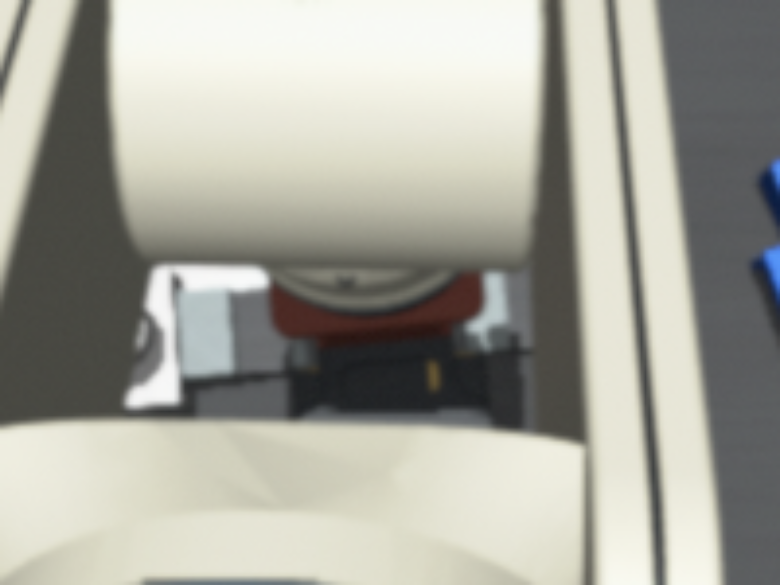

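>>> {"fn": "move_arm", "kwargs": {"deltas": [[0,0.0045,-0.003,0.025,0],[0,0.0045,-0.003,0.055,0],[0,0.0045,-0.003,0.085,0],[0,0.0045,-0.003,0.106,0],[0,0.0045,-0.003,0.118,0]]}}

```text
t: 2.88
ee_pos: [535.8, -1.9, 79.6]
orientation: [-2.119, -2.315, 0.004]
ft_force: [0.8, 0.6, -0.1]
width: 87.8
```

```bash
python3 - <<'E'
from go import *
delta(541.5,-8,82)
im=get_image("scene").copy()
q=proj("scene",[[542,-10,110]])[0].astype(int)
cr=im[max(0,q[1]-75):q[1]+75,max(0,q[0]-100):q[0]+100]
cv2.imwrite("pics/c_scene.png",cv2.resize(cr,None,fx=3.9,fy=3.9))
E
```

```text
t 2.88 pos [535.8  -1.9  79.6] d [-0.0066  0.0051 -0.0025] roll 0.0059 w 87.8 F [ 0.8  0.6 -0.1]
```

View pics/c_scene.png

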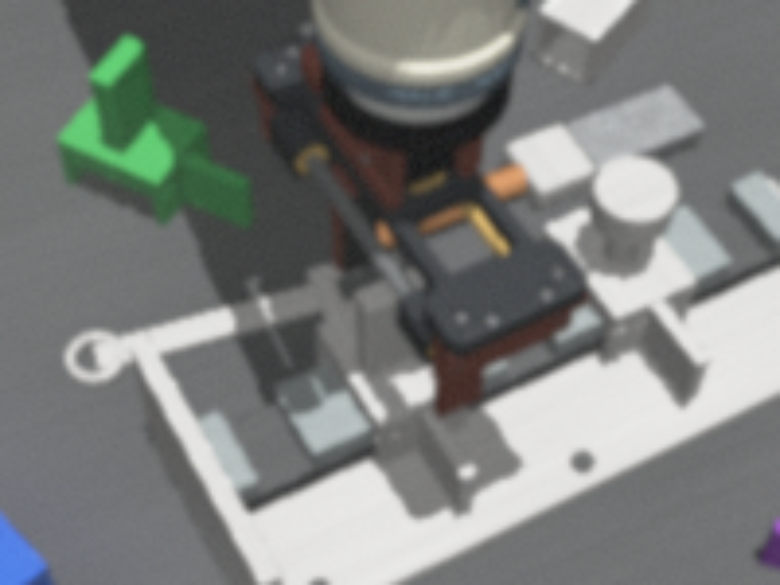

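>>> {"fn": "move_arm", "kwargs": {"deltas": [[0,-0.0065,0.005,-0.0025,0.004],[0,-0.0065,0.005,-0.0025,0.004],[0,-0.0065,0.005,-0.0025,0.004]]}}

```text
t: 3.18
ee_pos: [545.2, -9.6, 85.9]
orientation: [2.127, 2.309, 0.004]
ft_force: [-0.2, 0.7, 0.5]
width: 87.7
```

```bash
python3 - <<'E'
from go import *
delta(541.5,-8,82)
im=get_image("scene").copy()
q=proj("scene",[[542,-10,110]])[0].astype(int)
cr=im[max(0,q[1]-75):q[1]+75,max(0,q[0]-100):q[0]+100]
cv2.imwrite("pics/d_scene.png",cv2.resize(cr,None,fx=3.9,fy=3.9))
E
```

```text
t 3.18 pos [545.2  -9.6  85.9] d [ 0.0019 -0.0036  0.0039] roll -0.0007 w 87.7 F [-0.2  0.7  0.5]
```

View pics/d_scene.png

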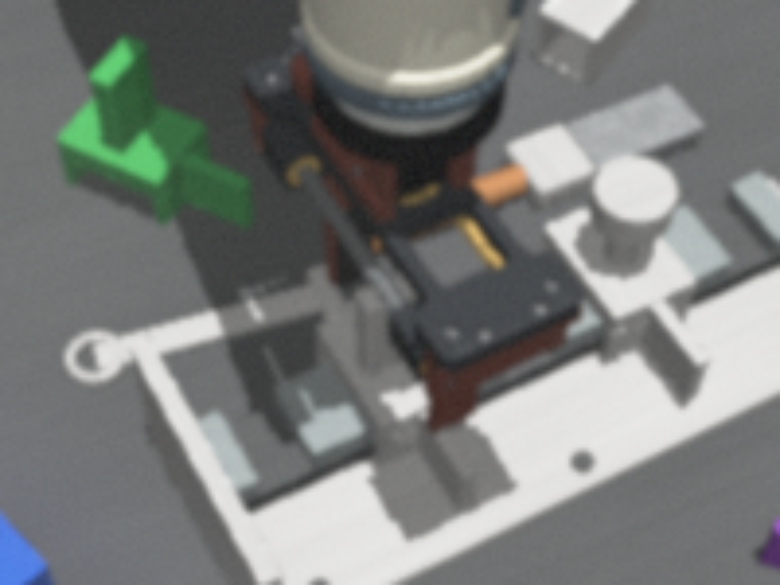

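>>> {"fn": "move_arm", "kwargs": {"deltas": [[0,0,0,0,0],[0,0,0,0,0]]}}

```text
t: 3.4
ee_pos: [543.9, -9.5, 85.1]
orientation: [2.128, 2.31, 0.001]
ft_force: [0.3, 0.9, -0.6]
width: 87.9
```

```bash
python3 - <<'E'
from go import *
delta(541.5,-8,82)
E
```

```text
t 3.4 pos [543.9  -9.5  85.1] d [ 0.0017 -0.0023  0.0031] roll -0.0007 w 87.9 F [ 0.3  0.9 -0.6]
```

>>> {"fn": "move_arm", "kwargs": {"deltas": [[80,0.001,-0.002,0.002,0],[140,0.001,-0.002,0.002,0],[180,0.001,-0.002,0.002,0],[200,0.001,-0.002,0.002,0],[220,0.001,-0.002,0.002,0]]}}

```text
t: 3.82
ee_pos: [541.4, -8.6, 82.1]
orientation: [-2.128, -2.311, 0.0]
ft_force: [-0.4, 0.2, -0.1]
width: 58.0
```

>>> {"fn": "move_arm", "kwargs": {"deltas": [[255,0,0,0,0],[255,0,0,0,0],[255,0,0,0,0],[255,0,0,0,0]]}}

```text
t: 4.15
ee_pos: [541.4, -8.6, 82.2]
orientation: [-2.128, -2.311, -0.0]
ft_force: [0.8, 0.1, 0.6]
width: 31.0
```

```bash
python3 - <<'E'
from go import *
delta(541.5,-8,82)
im=get_image("scene").copy()
q=proj("scene",[[542,-10,110]])[0].astype(int)
cr=im[max(0,q[1]-75):q[1]+75,max(0,q[0]-100):q[0]+100]
cv2.imwrite("pics/e_scene.png",cv2.resize(cr,None,fx=3.9,fy=3.9))
E
```

```text
t 4.15 pos [541.4  -8.6  82.2] d [0.0006 0.0001 0.0002] roll -0.0006 w 31.0 F [0.8 0.1 0.6]
```

View pics/e_scene.png

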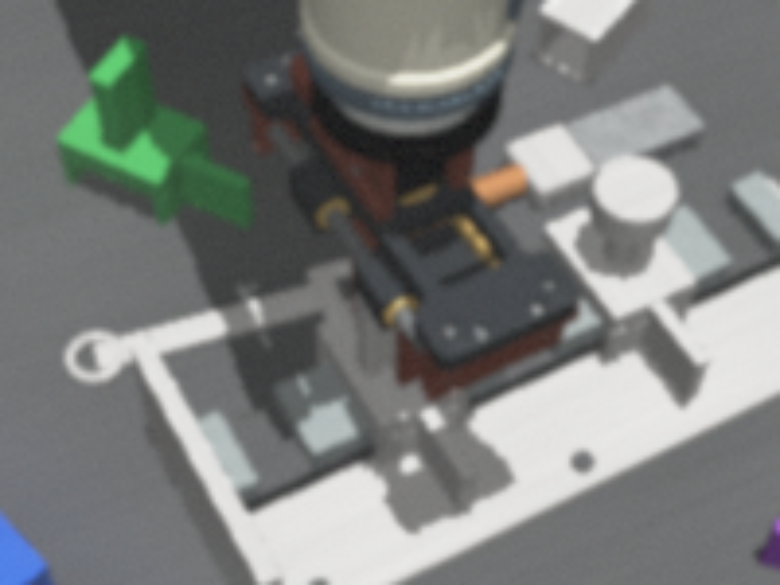

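>>> {"fn": "move_arm", "kwargs": {"deltas": [[255,0,0,0,0],[255,0,0,0,0],[255,0,0,0,0],[255,0,0,0,0],[255,0,0,0,0]]}}

```text
t: 4.62
ee_pos: [540.8, -8.6, 81.9]
orientation: [-2.128, -2.31, 0.001]
ft_force: [-2.6, 0.3, -2.1]
width: 14.2
```

```bash
python3 - <<'E'
from go import *
delta(541.5,-8,82)
im=get_image("scene").copy()
q=proj("scene",[[542,-10,110]])[0].astype(int)
cr=im[max(0,q[1]-75):q[1]+75,max(0,q[0]-100):q[0]+100]
cv2.imwrite("pics/f_scene.png",cv2.resize(cr,None,fx=3.9,fy=3.9))
E
```

```text
t 4.62 pos [540.8  -8.6  81.9] d [ 0.0006  0.0008 -0.0001] roll -0.0006 w 14.2 F [-2.6  0.3 -2.1]
```

View pics/f_scene.png

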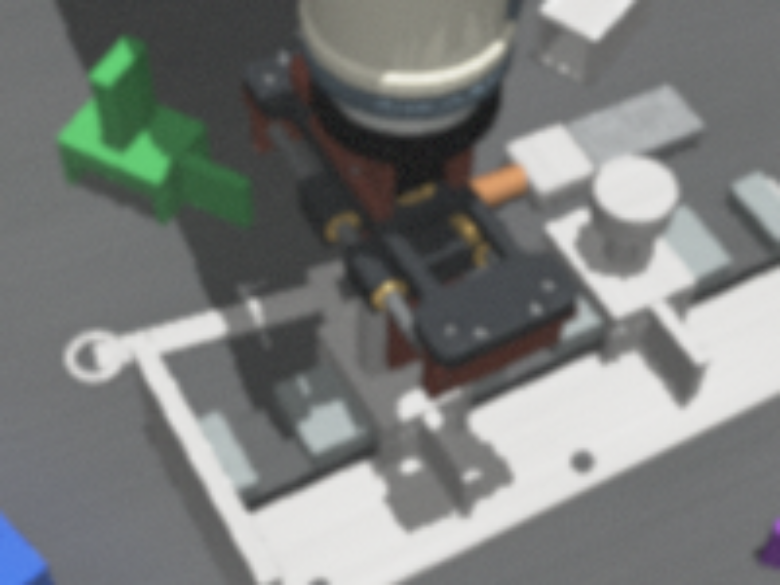

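>>> {"fn": "move_arm", "kwargs": {"deltas": [[255,0,0,-0.006,0],[255,0,0,-0.012,0],[255,0,0,-0.018,0],[255,0,0,-0.024,0],[255,0,0,-0.024,0]]}}

```text
t: 5.08
ee_pos: [542.5, -8.7, 107.8]
orientation: [2.127, 2.309, 0.003]
ft_force: [0.2, 1.0, -4.5]
width: 13.9
```

>>> {"fn": "move_arm", "kwargs": {"deltas": [[255,0,0,0,0],[255,0,0,0,0]]}}

```text
t: 5.25
ee_pos: [541.4, -8.6, 106.3]
orientation: [2.128, 2.311, 0.0]
ft_force: [-0.1, 0.0, -4.6]
width: 13.7
```

```bash
python3 - <<'E'
from go import *
c,s=np.cos(YAW),np.sin(YAW)
delta(541-70*s,-8.6+70*c,106)
im=get_image("scene").copy()
q=proj("scene",[[542,-10,110]])[0].astype(int)
cr=im[max(0,q[1]-75):q[1]+75,max(0,q[0]-100):q[0]+100]
cv2.imwrite("pics/g_scene.png",cv2.resize(cr,None,fx=3.9,fy=3.9))
E
```

```text
t 5.25 pos [541.4  -8.6 106.3] d [ 0.0701 -0.0004  0.0003] roll -0.0006 w 13.7 F [-0.1  0.  -4.6]
```

View pics/g_scene.png

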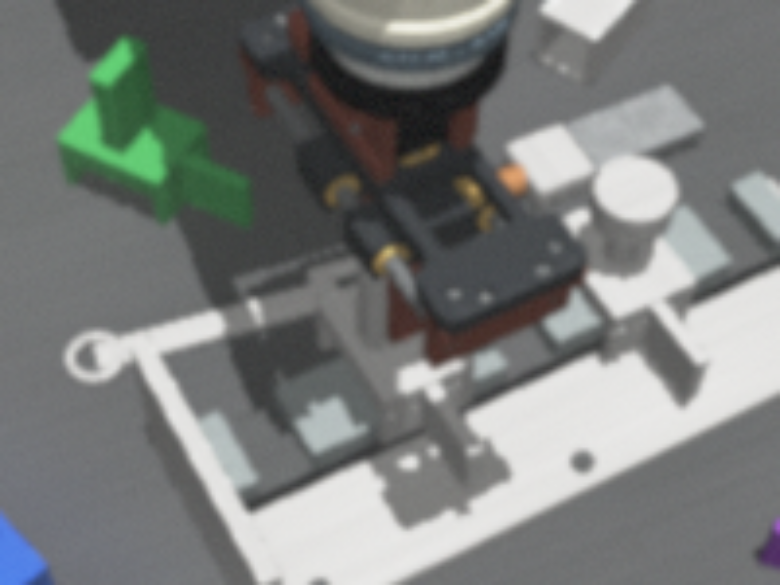

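>>> {"fn": "move_arm", "kwargs": {"deltas": [[255,0.014,0,0,0],[255,0.03,0,0,0],[255,0.046,0,0,0],[255,0.06,0,0,0],[255,0.067,0,0,0]]}}

```text
t: 5.72
ee_pos: [535.5, 59.4, 105.9]
orientation: [-2.127, -2.311, 0.001]
ft_force: [0.2, 0.0, -4.8]
width: 13.9
```

>>> {"fn": "move_arm", "kwargs": {"deltas": [[255,0,0,0,0],[255,0,0,0,0],[255,0,0,0,0]]}}

```text
t: 5.97
ee_pos: [535.9, 57.6, 106.1]
orientation: [2.129, 2.311, -0.0]
ft_force: [0.2, -1.2, -4.5]
width: 13.6
```

```bash
python3 - <<'E'
from ov import *
from go import *
delta(536,58,82)
for p in place_of("scene","stop_grip"): print([round(v,1) for v in p["location"]],round(p["conf"],2))
overlay("h",O,YAW,0,dz=24)
E
```

```text
t 5.97 pos [535.9  57.6 106.1] d [0.0004 0.0001 0.0241] roll -0.0007 w 13.6 F [ 0.2 -1.2 -4.5]
[331.5, -73.4, 63.6] 0.97
[548.2, -233.6, 61.9] 0.84
[542.5, -9.1, 108.2] 0.82
[745.9, 177.7, 66.8] 0.78
```

View pics/h_scene.png

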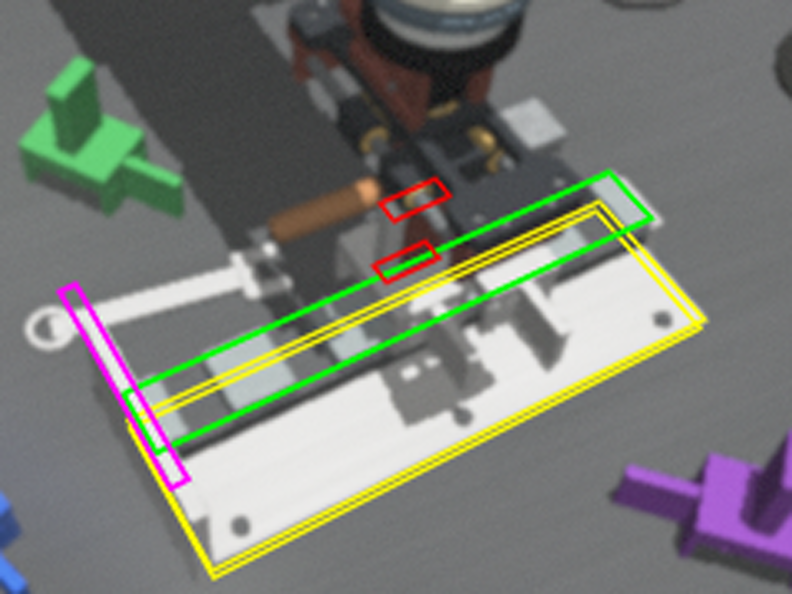

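View pics/h_top.png

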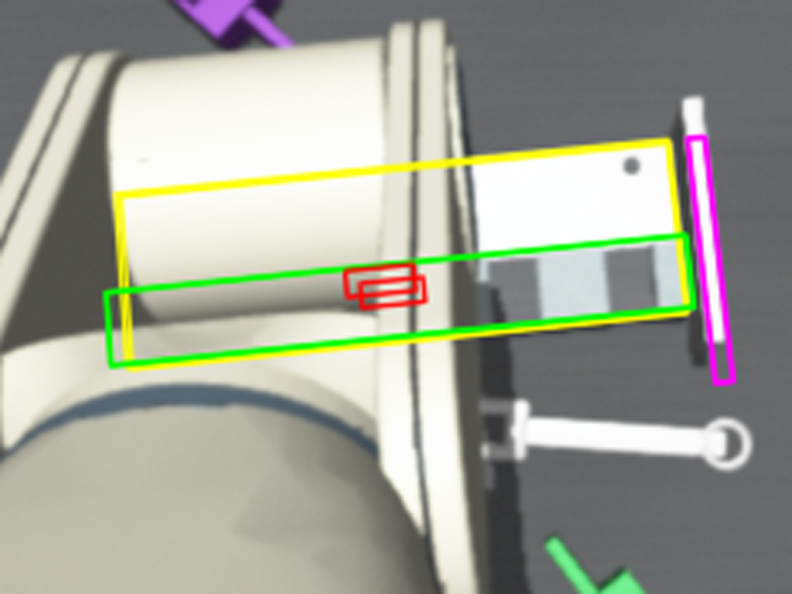

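>>> {"fn": "move_arm", "kwargs": {"deltas": [[255,0,0,0.005,0],[255,0,0,0.01,0],[255,0,0,0.015,0],[255,0,0,0.019,0],[255,0,0,0.022,0]]}}

```text
t: 6.53
ee_pos: [535.5, 58.1, 83.3]
orientation: [-2.128, -2.31, 0.001]
ft_force: [-1.2, -1.2, -4.5]
width: 13.5
```

>>> {"fn": "move_arm", "kwargs": {"deltas": [[255,0,0,0.001,0],[255,0,0,0.001,0],[255,0,0,0.001,0]]}}

```text
t: 6.78
ee_pos: [535.9, 58.2, 83.1]
orientation: [-2.128, -2.311, 0.0]
ft_force: [-0.7, -0.7, -2.9]
width: 13.9
```

```bash
python3 - <<'E'
from ov import *
from go import *
delta(536,58,82)
overlay("i",O,YAW,0)
for p in place_of("scene","stop_grip"): print([round(v,1) for v in p["location"]],round(p["conf"],2))
E
```

```text
t 6.78 pos [535.9  58.2  83.1] d [-0.0002  0.0001  0.0011] roll -0.0005 w 13.9 F [-0.7 -0.7 -2.9]
[332.9, -71.8, 65.5] 0.93
[535.4, 58.4, 85.4] 0.72
[743.7, 178.4, 67.7] 0.68
[551.5, -123.1, -2.8] 0.41
```

View pics/i_scene.png

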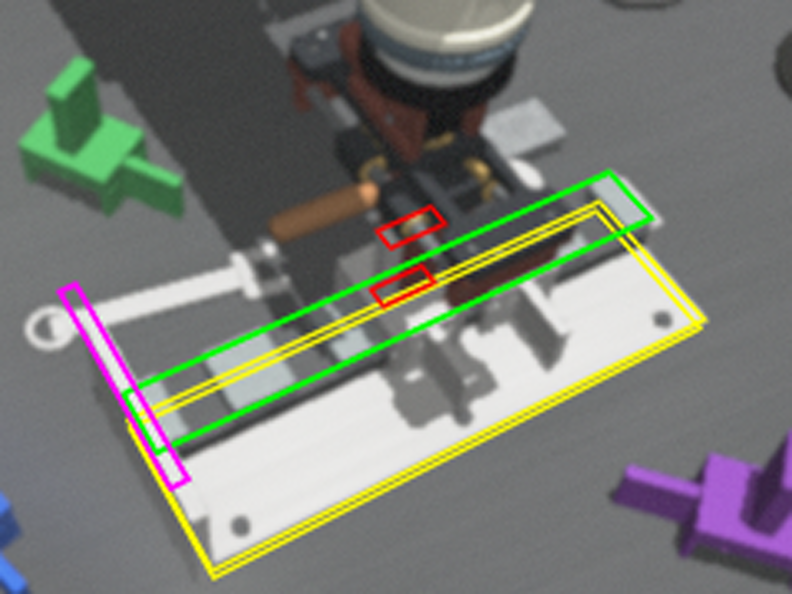

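>>> {"fn": "move_arm", "kwargs": {"deltas": [[255,0,0,0.001,0],[255,0,0,0.001,0],[220,0,0,0.001,0],[200,0,0,0.001,0],[180,0,0,0.001,0]]}}

```text
t: 7.35
ee_pos: [536.4, 58.2, 82.6]
orientation: [2.128, 2.31, 0.001]
ft_force: [0.0, -0.5, 0.4]
width: 22.6
```

>>> {"fn": "move_arm", "kwargs": {"deltas": [[140,0,0,0,0],[80,0,0,0,0],[0,0,0,0,0],[0,0,0,0,0],[0,0,0,0,0]]}}

```text
t: 7.77
ee_pos: [535.9, 58.1, 82.2]
orientation: [2.129, 2.311, 0.0]
ft_force: [0.7, -0.6, 1.0]
width: 55.6
```

>>> {"fn": "move_arm", "kwargs": {"deltas": [[0,0,0,0,0],[0,0,0,0,0],[0,0,0,0,0],[0,0,0,0,0],[0,0,0,0,0]]}}

```text
t: 8.18
ee_pos: [535.9, 58.2, 82.1]
orientation: [-2.128, -2.311, 0.0]
ft_force: [-0.6, -1.4, -0.5]
width: 86.9
```

>>> {"fn": "move_arm", "kwargs": {"deltas": [[0,0,0,-0.02,0],[0,0,0,-0.055,0],[0,0,0,-0.09,0],[0,0,0,-0.125,0],[0,0,0,-0.16,0]]}}

```text
t: 8.6
ee_pos: [535.5, 58.1, 243.7]
orientation: [-2.128, -2.31, 0.001]
ft_force: [0.1, 0.1, -0.7]
width: 87.6
```

>>> {"fn": "move_arm", "kwargs": {"deltas": [[0,0.035,0,0,0],[0,0.07,0,0,0],[0,0.105,0,0,0],[0,0.14,0,0,0],[0,0.175,0,0,0]]}}

```text
t: 9.02
ee_pos: [521.2, 234.0, 242.4]
orientation: [2.129, 2.31, 0.0]
ft_force: [0.5, -0.4, -0.9]
width: 87.8
```

>>> {"fn": "move_arm", "kwargs": {"deltas": [[0,0.035,0,0,0],[0,0.07,0,0,0],[0,0.105,0,0,0],[0,0.12,0,0,0],[0,0.12,0,0,0]]}}

```text
t: 9.43
ee_pos: [511.2, 355.0, 242.0]
orientation: [-2.124, -2.314, -0.001]
ft_force: [0.2, -1.2, 0.4]
width: 88.1
```

```bash
python3 - <<'E'
from ov import *
from go import *
delta(536,58,82)
overlay("j",O,YAW,0)
for c in("scene","top"):
  for n in("stop_grip","knob_stop_knob"):
    for p in place_of(c,n): print(c,n,[round(v,1) for v in p["location"]],round(p["conf"],2))
E
```

```text
t 9.43 pos [511.2 355.  242. ] d [-0.2982 -0.0006  0.1598] roll 0.0028 w 88.1 F [ 0.2 -1.2  0.4]
scene stop_grip [331.7, -73.4, 67.4] 0.86
scene stop_grip [743.6, 177.8, 66.6] 0.84
scene stop_grip [544.7, -235.2, 63.4] 0.83
scene stop_grip [536.2, 58.0, 80.1] 0.77
scene knob_stop_knob [531.3, 128.6, 97.3] 0.8
top stop_grip [539.9, 56.4, 85.1] 0.92
top stop_grip [738.5, 173.7, 63.4] 0.85
top stop_grip [330.6, -76.9, 61.7] 0.78
top stop_grip [546.0, -233.7, 63.3] 0.59
top knob_stop_knob [538.8, 56.3, 0.0] 0.18
```

View pics/j_scene.png

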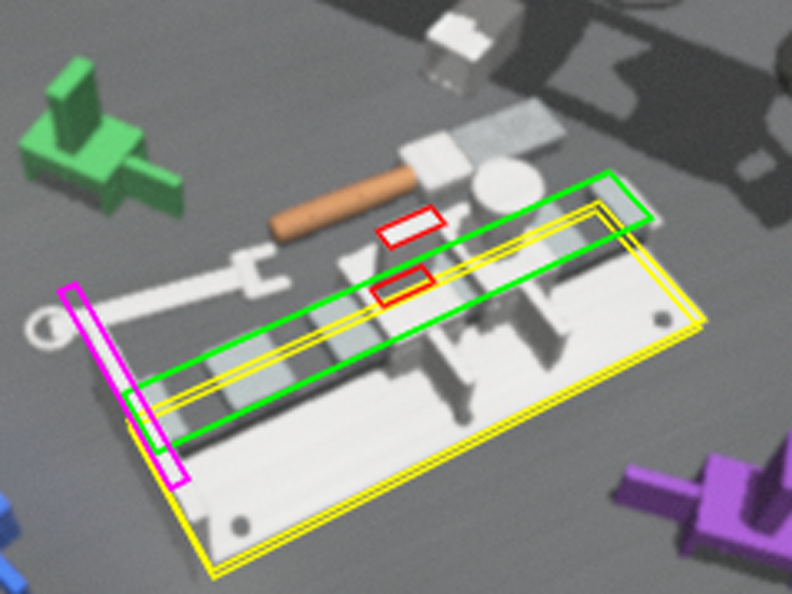

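View pics/j_top.png

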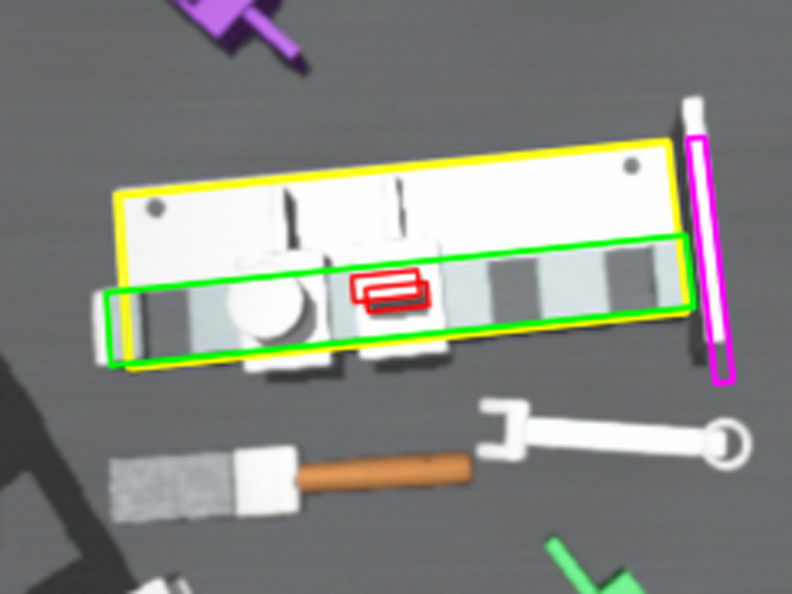

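```bash
python3 -c "
from workcell import *
print(close_job())"
```

```text
the job is handed in; nothing more can be done
None
```

I moved the flat-grip stop from its notch at rail y = -70 (the side near the end plate) to the middle notch at y = 0, then released it and handed the job in. I lifted it 24 mm clear, carried it 67 mm along the rail and lowered it. The wrist force was about -4.5 N while carrying and near zero after release, so the rail was taking the stop's weight. The clock read about 9.5 s at the last check, before hand-in.

**Flat-grip stop:** after I backed the arm away, the seated model at y = 0 lined up with the grip in both camera views. The networks put its centre at (536, 58, 80) mm from the scene camera and (540, 56, 85) mm from the top camera. The seated position should be (537, 58, 84) mm.

**Knob stop:** it looks unmoved in both pictures. The scene camera placed its knob at (531, 129, 97) mm, against (532, 128, 96) mm at the start.

**Disagreements:**
- At the last check the top camera gave only a false, low-confidence detection of the knob.
- The end plate looked shifted sideways from its modelled outline from the first picture on, which did not affect the job.
- I judged the stop level by eye from the overlay; I did not measure its tilt.

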